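# Close up the gear case: flap down, lid shut

## Task

Close up the gear case on the bench: first push its upright inner flap down flat over the gears while the lid still stands open, then push the lid over and press it fully shut. Work only by pushing with the fingers: pinch or lift nothing, and leave the loose gear, bearing, wrench and oil bottle around the case where they stand.

Things in the scene. Friction and masses are not known exactly. Their poses are not given: they have to be found in the camera images.
- case: Grey sheet-metal parts case fixed to the bench, 260 (x) by 200 (y) by 75 mm high, walls 5 mm, open at the top, with gears up to 51 mm high inside. Origin: centre of its underside. Its x axis runs along both hinges, y points from the lid's hinge side to the flap's hinge side, z is up. It cannot be moved.
- flap_hinge (a point): Middle of the flap's hinge line, on the case just inside its +y wall (case frame 0, 90, 56 mm). The line runs along the case's x axis; the axes are the case's.
- flap_edge (a point): Middle of the free edge of the bare aluminium inner flap: 234 mm along the hinge, 125 mm from hinge line to this edge, 6 mm thick (folded down, its underside is level with the hinge line and its upper face 6 mm above, 13 mm below the case rim). Upright, that upper face looks outwards, to the case's +y.
- flap (a joint): Flap angle, rad: 0 = folded down flat inside the case, 1.57 = upright (stop at 1.6). It folds towards the case's -y, towards the lid's hinge. A stiff hinge (0.12 N m friction, about 1 to 2 N at 100 mm) keeps it wherever it is left; it does not fall. While upright it blocks the lid.
- lid_hinge (a point): Middle of the lid's hinge line, along the -y rim of the case (case frame 0, -100, 75.5 mm); the axes are the case's.
- lid_edge (a point): Middle of the free edge of the grey lid: a flat plate 260 mm along the hinge, 200 mm from hinge line to this edge, 10 mm thick (shut, it lies from the hinge height to 10 mm above, on the rim, and this edge is over the case's +y wall).
- lid (a joint): Lid angle, rad: 0 = shut flat on the rim, 1.57 = standing upright, above that leaning outwards to the case's -y (stop at 1.95). Its outer face looks to -y when upright and up when shut. A stiff hinge (0.5 N m friction, about 1 to 4 N at 170 mm) keeps it wherever it is left; it must be pushed all the way.
- gear: Bystander: loose steel gear lying flat, 82 mm across, 24 mm high; origin under its centre.
- bearing: Bystander: loose steel bearing ring lying flat, 62 mm across, 18 mm high; origin under its centre.
- wrench: Bystander: loose steel wrench lying flat along its x axis, about 180 mm long; origin under its middle.
- oiler: Bystander: white oil bottle with a green spout, 76 mm across, 197 mm tall, upright; origin under its centre.

How it is judged:
By the outcome, as a careful person would: the job done as asked, in the order asked, and still so for the second after the job is handed in, with the robot touching nothing.
It also fails if it takes over 64 s, if anything falls off the work surface, if the arm or the gripper's body presses on something with over 40 N, if the wrist force passes 120 N, or if a joint passes its speed limit or range.

## Robot

A 7-joint arm with a two-finger parallel gripper is mounted at the origin on the work surface. World frame = base frame: x ahead of the robot, y to its left, z up, the work surface at z = 0. Lengths are in m, angles in rad, forces in N, time in s.
With the tool pointing down it reaches from about 0.4 to 0.85 m from the base axis. Payload 4.5 kg.
Tool frame: the origin (TCP) lies at the very end of the fingers, on their centre line; the grasp point (between the pads) lies 19 mm behind it (tcp_to_grasp is the z of the grasp point in the tool frame, in m); z points along the fingers, y is the line along which they close (so a half turn about z gives the same grasp; the last joint's range is limited). The gripper opens to 88 mm and grips with 3 to 60 N. Pads are 18 mm wide; open, the fingers measure 123 mm over their backs; the gripper's body (75 mm by 187 mm) begins 45 mm behind the grasp point.
Start: joints at [-1.112, 0.689, -0.195, 1.565, 0.157, 0.902, -0.215], TCP at [0.258, 0.569, 0.239] pointing down, gripper open.
Joint ranges: [-3.01, 3.01], [-0.46, 2.08], [-1.47, 1.51], [0.13, 2.56], [-1, 4.14], [0.04, 2.09], [-2.66, 2.66]. Speed limits (rad/s): [2.57, 2.57, 3.14, 3.14, 3.14, 3.14, 3.14].

## Interface

Orientations are given as a unit quaternion [x, y, z, w].
In Python, from plant import * gives the robot as it stands. The module is installed in compiled form; this text tells all that it offers.
- The arm moves only by the shell command python3 -m jog 'ROWS' [OPENING] [FORCE]. ROWS is JSON, a list that holds one entry, the list of rows, each a list of 6 numbers: the shift along the tool's x, y, z in m, then the turn, a rotation vector about the tool's x, y, z in rad. In form: [[[dx, dy, dz, ax, ay, az], ...]]. A call has 1 to 12 rows; each row shifts and turns the commanded pose from where the row before left it, along the tool's axes as they then stand; what a row does not reach is not made up. A row lasts 1/8 s, in which the tool goes at most 62.5 mm and 10.7 degrees, less where a joint would pass 70% of its speed; a pose out of reach is approached as far as the arm can. A call with a gripper value outside its range is refused whole. OPENING is the finger opening in m, from 0 to 0.0881, set as the call begins (- or left out, the last holds). The fingers move at their own pace and stop on an object; FORCE is the grip in N (left out, the last holds). Time passes only in rows, so rows that do not move let the fingers close. It gives the time, the measured TCP pose, the force, the opening and the grip force at its end, in the units of the state.
- get_state(): the state, without advancing time (a new reading comes with each control period).
- snapshot(name): name is "scene" or "top" or "wrist"; returns a dict with "frame" (400x640x3 uint8, red, green, blue), "mtx" (3x3 intrinsics, pixels), "xyz" and "orientation" of the camera in the world; the wrist camera has in their place "mount" (4x4, takes a point from camera to tool coordinates, whose origin is the TCP and whose axes are the flange's). Camera axes: x right, y down, z forward; pixel columns grow to the right and rows downward; lengths in m; the calibration is good to about 2 mm. A picture is of the moment at which its call begins: read the wrist's pose just before it. There is no depth.
- finish_job(): hands the job in; it is judged then, once.
The state is a dict: "clock": time; "q": joint angles; "qd": joint speeds; "joint_torque": joint torques, N m; "tool_pos": TCP position; "eef_rot": TCP orientation; "contact_force": force on the tool from outside, world axes, zero at the start; "moment": the same for the moment, N m; "opening": opening from 0.0 (shut) to 1.0 (fully open); "finger_force": force on a finger pad.
Only numpy, scipy, OpenCV 4.12 (cv2) and the standard library are available. Lean on these libraries where they do the work, as an engineer would, in place of code of your own. Each camera call takes 0.05 s, during which the arm holds its last target. There are 200 camera calls.

## Working session

There is one attempt and no reset: what is moved stays moved. The work goes in short steps, Python scripts to look and compute and a shell command to move; the robot and the scene stay as the last step left them, time stands still between calls to the robot, and variables do not carry over. Pictures are saved under pics/ and viewed, at most 10 in all, crops included, and the job is handed in when it is done.

```bash
mkdir -p pics; python3 - <<'E'
from plant import *
import cv2,numpy as np
s=get_state();print(s)
for n in("scene","top"):
    d=snapshot(n);cv2.imwrite(f"pics/{n}0.png",d["frame"][:,:,::-1]);print(n,d["mtx"],d["xyz"],d["orientation"])
d=snapshot("wrist");print(d["mount"],d["mtx"])
E
```

```text
{'clock': 0.0, 'q': array([-1.1121768 ,  0.68996099, -0.19453607,  1.56632546,  0.15729748,
        0.90251745, -0.21510929]), 'qd': array([ 7.82815290e-04,  8.39638564e-04,  9.56344507e-05, -7.07202922e-04,
       -3.05142204e-03, -5.43430667e-04, -5.18650446e-04]), 'joint_torque': array([-4.43643739e-04, -5.27554500e+01, -1.26628183e+00, -1.53425664e+01,
       -5.25089842e-02,  6.69407294e-03,  1.65376450e-04]), 'tool_pos': array([0.25737333, 0.56885738, 0.2379299 ]), 'eef_rot': array([ 2.10772863e-01,  9.77534641e-01, -8.99528425e-04, -1.32300474e-04]), 'contact_force': array([ 0.26184062, -0.15447076, -0.66533212]), 'moment': array([ 0.0348599 , -0.01957669, -0.02378489]), 'finger_force': 0.0, 'opening': 0.999467943867427}
scene [[379.77689681   0.         321.52340892]
 [  0.         379.77689681 196.99159552]
 [  0.           0.           1.        ]] [ 1.11446179 -0.20289788  0.91487114] [ 0.82161341  0.47377118 -0.15968206 -0.27385015]
top [[406.95768424   0.         320.0724238 ]
 [  0.         406.95768424 204.26845172]
 [  0.           0.           1.        ]] [0.45465659 0.08969059 1.08716544] [-0.69902692  0.71275822 -0.0425743   0.03904493]
[[ 2.41253487e-04 -9.62704684e-01 -2.70554308e-01  6.87992104e-02]
 [ 9.99999903e-01  3.31608566e-04 -2.88251393e-04  1.04624509e-04]
 [ 3.67219092e-04 -2.70554212e-01  9.62704671e-01 -1.45096867e-01]
 [ 0.00000000e+00  0.00000000e+00  0.00000000e+00  1.00000000e+00]] [[277.57132887   0.         319.7762902 ]
 [  0.         277.57132887 192.03603758]
 [  0.           0.           1.        ]]
```

View pics/scene0.png

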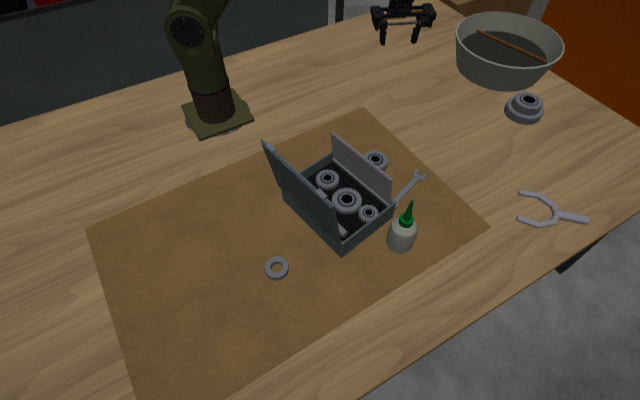

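View pics/top0.png

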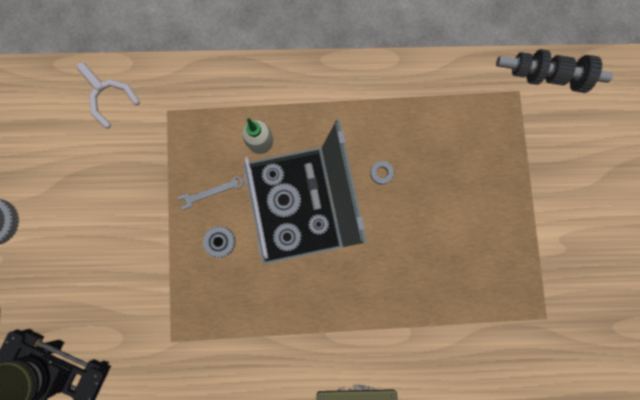

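The top view shows the case at (245–365, 120–262), with the lid on its right side (world -y), the flap on its left side (+y), the bearing at (382,172), the oiler at (257,135), the wrench at (212,192) and the gear at (219,242). I'll enlarge both views to get corner positions.

```bash
python3 - <<'E'
import cv2,numpy as np
a=cv2.imread("pics/top0.png")[110:270,230:390];b=cv2.imread("pics/scene0.png")[125:265,250:410]
a=cv2.resize(a,None,fx=5,fy=5,interpolation=cv2.INTER_CUBIC)
b=cv2.resize(b,None,fx=5,fy=5,interpolation=cv2.INTER_CUBIC)
def g(i,u0,v0,k):
    for t in range(0,i.shape[1],20*k): cv2.putText(i,str(u0+t//k),(t,10),0,.4,(0,255,255));cv2.line(i,(t,0),(t,i.shape[0]),(0,120,120),1)
    for t in range(0,i.shape[0],20*k): cv2.putText(i,str(v0+t//k),(0,t+12),0,.4,(0,255,255));cv2.line(i,(0,t),(i.shape[1],t),(0,120,120),1)
    return cv2.convertScaleAbs(i,alpha=1.6)
a=g(a,230,110,5);b=g(b,250,125,5)
cv2.imwrite("pics/ta.png",a[:600] if 0 else cv2.resize(a,(600,600)));cv2.imwrite("pics/tb.png",cv2.resize(b,(685,600)))
E
```

```text
(no output)
```

View pics/ta.png

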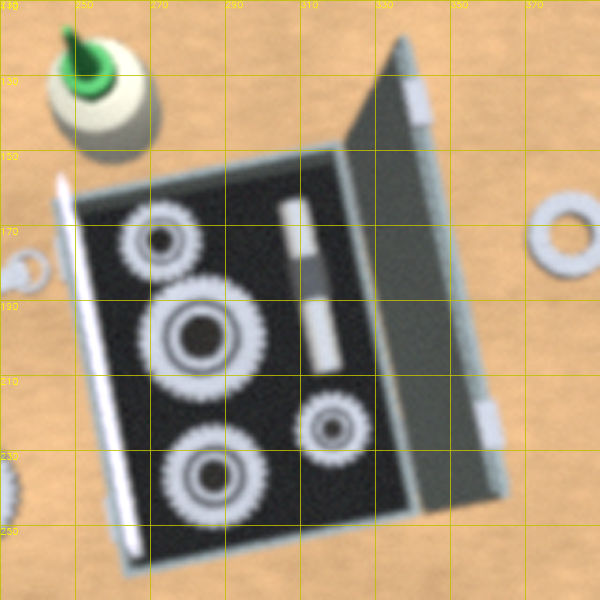

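View pics/tb.png

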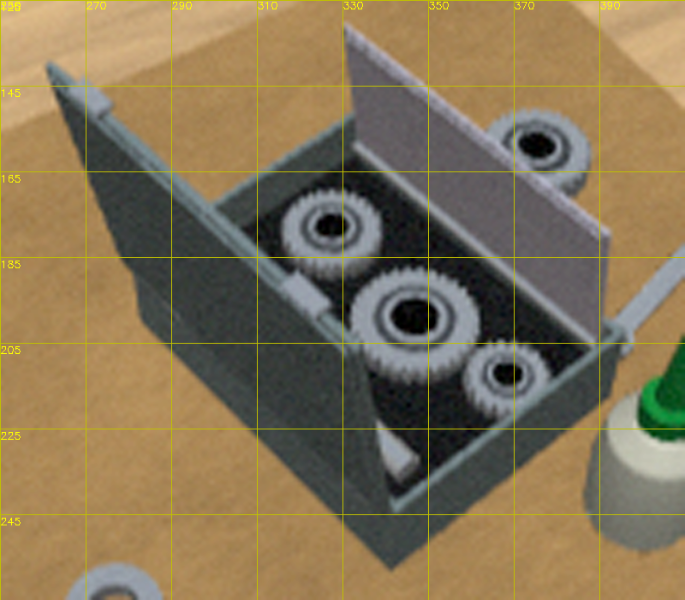

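The crops give usable corners. In the top view the rim corners are about (263,264), (341.5,246.5), (245,163) and (321,149). In the scene view the +x rim corners are about (396,201) and (342,244). The lid and flap edge corners show in both views, so I'll triangulate them.

```bash
cat > h.py <<'E'
import numpy as np
from scipy.spatial.transform import Rotation as R
C={"top":(406.95768424,320.0724238,204.26845172,[0.45465659,0.08969059,1.08716544],[-0.69902692,0.71275822,-0.0425743,0.03904493]),
"scene":(379.77689681,321.52340892,196.99159552,[1.11446179,-0.20289788,0.91487114],[0.82161341,0.47377118,-0.15968206,-0.27385015])}
def ray(n,p):
    f,cx,cy,o,q=C[n];d=R.from_quat(q).apply([(p[0]-cx)/f,(p[1]-cy)/f,1]);return np.array(o),d/np.linalg.norm(d)
def onz(n,p,z): o,d=ray(n,p);return o+d*(z-o[2])/d[2]
def tri(p,q):
    o,d=ray("top",p);m,e=ray("scene",q)
    s=np.linalg.lstsq(np.c_[d,-e],m-o,rcond=None)[0];a=o+s[0]*d;b=m+s[1]*e
    return (a+b)/2,np.linalg.norm(a-b)
E
python3 - <<'E'
from h import *
np.set_printoptions(precision=4,suppress=True)
for n,p,q in [("rim++",(244.7,163.3),(396,200.9)),("rim+-",(321.2,148.7),(341.8,244.1)),("flap+",(246.5,156.7),(392,179.4)),("flap-",(267.3,258),(330.6,131.3)),("lid+",(338,120.1),(333.4,208)),("lid-",(364.7,242.5),(261,140.2)),("oiler tip",(248,118.5),(409,202)),("gear",(219,242),(376,159)),("bearing",(382,172),(276,267))]: print(n,*tri(p,q))
k=[onz("top",p,.075) for p in((263.3,263.9),(341.5,246.5),(244.7,163.3),(321.2,148.7))]
for a in k: print(a)
print([np.linalg.norm(k[i]-k[j]) for i,j in((0,1),(2,3),(0,2),(1,3))])
c=np.mean(k,axis=0);x=k[2]+k[3]-k[0]-k[1];y=k[0]+k[2]-k[1]-k[3];print(c,np.arctan2(x[1],x[0]),np.arctan2(-y[0],y[1]))
E
```

```text
rim++ [0.6811 0.2749 0.0793] 0.007645564157437079
rim+- [0.7171 0.0802 0.0691] 0.005571628339722395
flap+ [0.6735 0.2515 0.1779] 0.004184987139400264
flap- [0.4441 0.2068 0.1761] 0.007322075733784158
lid+ [0.7267 0.0455 0.2649] 0.0036949078921635005
lid- [ 0.4711 -0.0024  0.2685] 0.0017792425083734923
oiler tip [0.7575 0.2425 0.1885] 0.004152993380420585
gear [0.4862 0.352  0.0222] 0.008305075406615651
bearing [ 0.6635 -0.0839  0.0131] 0.0019297243072058596
[0.427  0.2261 0.075 ]
[0.4658 0.0325 0.075 ]
[0.6801 0.2722 0.075 ]
[0.7143 0.0778 0.075 ]
[np.float64(0.19737630959771107), np.float64(0.19737697202855753), np.float64(0.2572384749090794), np.float64(0.252540862077026)]
[0.5718 0.1521 0.075 ] 0.18031189702039319 0.1859641606085471
```

The triangulated points agree with the sizes given: rim at z≈0.075, flap edge z≈0.177, lid edge z≈0.267. The case centre is about (0.572, 0.152) with yaw 0.183. The flap stands at about 1.47 rad and the lid at about 1.74 rad. I'll turn the tool so its y axis lies along case x and move to the flap's outer side.

```bash
python3 -m jog '[[[0,0,0,0,0,0.16],[0,0,0,0,0,0.16],[0,0,0,0,0,0.16],[0,0,0,0,0,0.16],[0,0,0,0,0,0.16],[0,0,0,0,0,0.163],[-0.048,0.035,0,0,0,0],[-0.048,0.035,0,0,0,0],[-0.048,0.035,0,0,0,0],[-0.048,0.035,0,0,0,0],[-0.048,0.035,0,0,0,0],[-0.048,0.035,0,0,0,0]]]' 0
cat > look.py <<'E'
from plant import *
from h import *
import sys,cv2
np.set_printoptions(precision=4,suppress=True)
s=get_state();r=R.from_quat(s["eef_rot"]);c,w=np.cos(.183),np.sin(.183)
A=np.array([[c,w,0],[-w,c,0],[0,0,1]])
print("t",s["clock"],"case pos",A@(s["tool_pos"]-[.572,.152,0]),"tool axes in case",(A@r.as_matrix()).T.round(3).tolist(),"F",A@s["contact_force"],"open",s["opening"])
for n in sys.argv[1:]:
    v,f=n.split(":");d=snapshot(v);cv2.imwrite(f"pics/{f}.png",cv2.convertScaleAbs(d["frame"][:,:,::-1],alpha=1.5))
E
python3 look.py wrist:w1
```

```text
clock: 1.65
tool_pos: [0.5175, 0.3231, 0.2386]
eef_rot: [0.639, 0.769, -0.0, -0.0]
contact_force: [1.3, 0.2, -0.1]
opening: 0.003
finger_force: 0.0
t 1.65 case pos [-0.0224  0.1782  0.2386] tool axes in case [[-0.0, 1.0, 0.0], [1.0, 0.0, -0.0], [-0.0, 0.0, -1.0]] F [ 1.2949 -0.0336 -0.0958] open 0.0031006103125678485
```

View pics/w1.png

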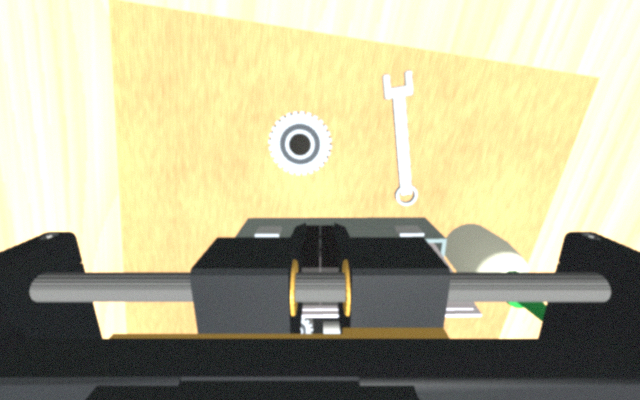

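The closed fingers are at case (-0.022, 0.178), the case edge is parallel to the image, and the way to the flap is clear (gear at (300,143), wrench at (400,140), oiler at (490,255)). Next: centre, drop, approach the flap's outer face and start folding.

```bash
python3 -m jog '[[[0,0.022,0.04,0,0,0],[0,0,0.042,0,0,0],[-0.04,0,0,0,0,0],[-0.03,0,0,0,0,0],[-0.013,0,0,0,0,0],[-0.013,0,0.002,0,0,0],[-0.014,0,0.003,0,0,0],[-0.013,0,0.009,0,0,0]]]'
python3 look.py
```

```text
clock: 2.7
tool_pos: [0.561, 0.2077, 0.1428]
eef_rot: [0.639, 0.769, 0.001, 0.0]
contact_force: [-0.6, 0.0, 2.3]
opening: 0.002
finger_force: 0.7
t 2.7 case pos [-0.0007  0.0568  0.1428] tool axes in case [[-0.001, 1.0, 0.001], [1.0, 0.001, 0.002], [0.002, 0.001, -1.0]] F [-0.5974  0.1224  2.2676] open 0.0021187417130171904
```

```bash
python3 -m jog '[[[-0.014,0,0.007,0,0,0],[-0.011,0,0.01,0,0,0],[-0.011,0,0.01,0,0,0],[-0.008,0,0.013,0,0,0],[-0.007,0,0.013,0,0,0],[-0.004,0,0.011,0,0,0],[-0.002,0,0.01,0,0,0]]]'
python3 look.py top:t1
```

```text
clock: 3.58
tool_pos: [0.5708, 0.1512, 0.0679]
eef_rot: [0.64, 0.769, -0.0, -0.0]
contact_force: [-0.1, 0.0, 0.1]
opening: 0.006
finger_force: 0.4
t 3.575 case pos [-0.0014 -0.0006  0.0679] tool axes in case [[0.0, 1.0, -0.0], [1.0, -0.0, -0.0], [-0.0, -0.0, -1.0]] F [-0.0592  0.017   0.0913] open 0.0063324662143280685
```

View pics/t1.png

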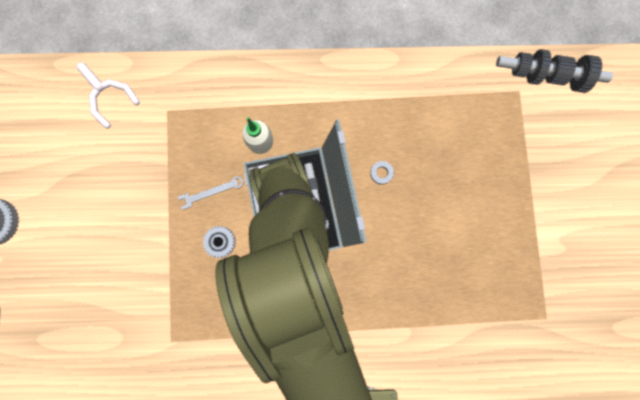

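The arm hides most of it, but the flap lies folded under the fingers, and the lid and bystanders haven't moved. Pressing down to the stop now.

```bash
python3 -m jog '[[[0,0,0.005,0,0,0],[0,0,0.003,0,0,0],[0,0,0.001,0,0,0],[0,0,0.001,0,0,0],[0,0,0,0,0,0]]]'
python3 look.py
```

```text
clock: 4.25
tool_pos: [0.571, 0.1513, 0.062]
eef_rot: [0.64, 0.769, 0.0, 0.0]
contact_force: [-6.3, -1.8, 25.4]
opening: 0.006
finger_force: 12.8
t 4.25 case pos [-0.0011 -0.0005  0.062 ] tool axes in case [[0.0, 1.0, -0.0], [1.0, -0.0, 0.001], [0.001, -0.0, -1.0]] F [-6.4961 -0.6325 25.4202] open 0.006458554586946863
```

Hit the stop: 25 N at z = 0.062, which is exactly the folded height. Lift clear, pass over the lid to its outer side, and check the flap.

```bash
python3 -m jog '[[[0,0,-0.05,0,0,0],[0,0,-0.055,0,0,0],[0,0,-0.055,0,0,0],[0,0,-0.055,0,0,0],[0,0,-0.055,0,0,0],[-0.055,0,0,0,0,0],[-0.055,0,0,0,0,0],[-0.055,0,0,0,0,0],[-0.05,0,0,0,0,0],[0,0,0,0,0,0]]]'
python3 look.py scene:s2
```

```text
clock: 5.5
tool_pos: [0.6099, -0.066, 0.3287]
eef_rot: [0.643, 0.766, -0.001, 0.001]
contact_force: [-0.1, 0.3, 0.2]
opening: 0.005
finger_force: 0.0
t 5.5 case pos [-0.0024 -0.2213  0.3287] tool axes in case [[0.009, 1.0, -0.004], [1.0, -0.009, -0.0], [-0.0, -0.004, -1.0]] F [-0.085   0.2765  0.1813] open 0.004941497980148895
```

View pics/s2.png

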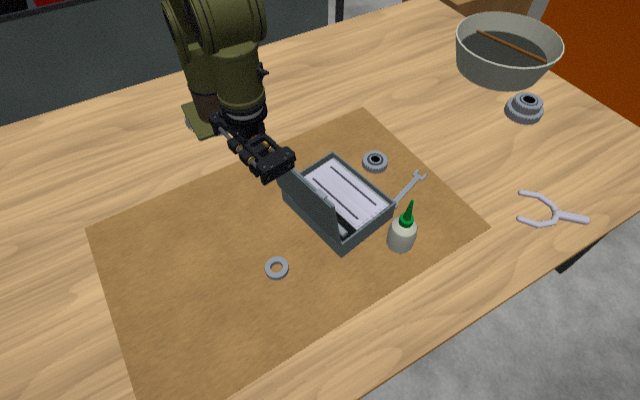

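The scene view shows the flap flat and pale inside the case at (350,190), the lid still upright, and the bystanders where they were. Next: descend beside the lid's outer face and start pushing it over.

```bash
python3 -m jog '[[[0,0,0.047,0,0,0],[0,0,0.047,0,0,0],[0.04,0,0,0,0,0],[0.018,0,0,0,0,0],[0.012,0,0,0,0,0],[0.012,0,0,0,0,0],[0.012,0,0,0,0,0],[0.012,0,0.001,0,0,0],[0.015,0,0.001,0,0,0],[0.015,0,0.002,0,0,0],[0.015,0,0.004,0,0,0]]]'
python3 look.py
```

```text
clock: 6.92
tool_pos: [0.5823, 0.0902, 0.2265]
eef_rot: [0.639, 0.769, 0.0, -0.0]
contact_force: [0.2, -2.9, 2.6]
opening: 0.002
finger_force: 1.4
t 6.925 case pos [-0.0011 -0.0627  0.2265] tool axes in case [[-0.001, 1.0, 0.001], [1.0, 0.001, 0.0], [0.0, 0.001, -1.0]] F [-0.3696 -2.9217  2.6419] open 0.0021390953542123467
```

```bash
python3 -m jog '[[[0.016,0,0.005,0,0,0],[0.016,0,0.007,0,0,0],[0.021,0,0.0145,0,0,0],[0.017,0,0.015,0,0,0],[0.015,0,0.019,0,0,0],[0.0125,0,0.02,0,0,0],[0.0065,0,0.015,0,0,0],[0.005,0,0.015,0,0,0],[0.004,0,0.014,0,0,0],[0.001,0,0.012,0,0,0]]]'
python3 look.py
```

```text
clock: 8.18
tool_pos: [0.5616, 0.2012, 0.0894]
eef_rot: [0.64, 0.769, 0.0, -0.0]
contact_force: [-1.5, 0.1, 0.6]
opening: 0.005
finger_force: 0.7
t 8.175 case pos [-0.0013  0.0502  0.0894] tool axes in case [[-0.0, 1.0, 0.001], [1.0, 0.0, -0.0], [-0.0, 0.001, -1.0]] F [-1.4973  0.4147  0.5829] open 0.005187362419158842
```

```bash
python3 -m jog '[[[0,0,0.003,0,0,0],[0,0,0.002,0,0,0],[0,0,0.002,0,0,0],[0,0,0.002,0,0,0],[0,0,0,0,0,0],[0,0,0,0,0,0]]]'
python3 look.py
```

```text
clock: 8.93
tool_pos: [0.5618, 0.2008, 0.0856]
eef_rot: [0.64, 0.769, 0.001, 0.0]
contact_force: [-7.7, -1.2, 31.3]
opening: 0.01
finger_force: 15.8
t 8.925 case pos [-0.0011  0.0499  0.0856] tool axes in case [[0.001, 1.0, 0.001], [1.0, -0.001, 0.002], [0.002, 0.001, -1.0]] F [-7.7589  0.1887 31.3491] open 0.01034815081878524
```

The lid is at its stop: 31 N at z = 0.0856, matching the shut height of 0.0855. Now retreat and check.

```bash
python3 -m jog '[[[0,0,-0.05,0,0,0],[0,0,-0.055,0,0,0],[0,0,-0.055,0,0,0],[0,0,-0.05,0,0,0],[-0.05,0,0,0,0,0],[-0.055,0,0,0,0,0],[-0.055,0,0,0,0,0],[-0.05,0,0,0,0,0],[-0.05,0,0,0,0,0],[0,0,0,0,0,0],[0,0,0,0,0,0]]]'
python3 look.py scene:s3
```

```text
clock: 10.3
tool_pos: [0.6091, -0.0545, 0.2914]
eef_rot: [0.64, 0.769, 0.001, -0.0]
contact_force: [0.4, 0.8, -0.9]
opening: 0.009
finger_force: 0.0
t 10.3 case pos [-0.0011 -0.2098  0.2914] tool axes in case [[0.0, 1.0, 0.001], [1.0, -0.0, 0.001], [0.001, 0.001, -1.0]] F [ 0.4928  0.7385 -0.8503] open 0.008594094464082385
```

View pics/s3.png

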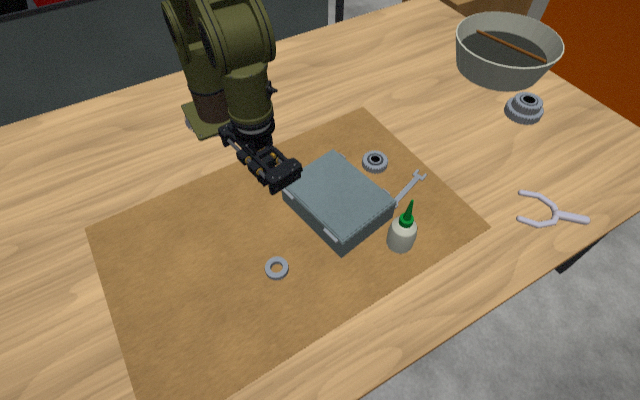

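The lid lies flat on the rim at (340,195), the gear, bearing, wrench and oiler haven't moved, and the robot is clear of everything. Handing in.

```bash
python3 -c "
from plant import *
print(finish_job())"
```

```text
the job is handed in; nothing more can be done
None
```

The job is handed in: I pushed the flap down flat first, then pressed the lid fully shut, in about 10 s on the robot's clock, and the final picture shows the loose gear, bearing, wrench and oil bottle where they stood.

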